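Roll-check the printer rollers

ROBOT

A 7-joint arm with a two-finger parallel gripper is mounted at the origin on the work surface. World frame = base frame: x ahead of the robot, y to its left, z up, the work surface at z = 0. Lengths are in m, angles in rad, forces in N, time in s.
With the tool pointing down it reaches from about 0.4 to 0.85 m from the base axis. Payload 4.5 kg.
Tool frame: the origin (TCP) lies at the very end of the fingers, on their centre line; the grasp point (between the pads) lies 19 mm behind it; z points along the fingers, y is the line along which they close (so a half turn about z gives the same grasp; the last joint's range is limited). The gripper opens to 88 mm and grips with 3 to 60 N. Pads are 18 mm wide; open, the fingers measure 123 mm over their backs; the gripper's body (75 mm by 187 mm) begins 45 mm behind the grasp point.
Start: joints at [-1.24, 0.689, -0.195, 1.565, 0.157, 0.902, -0.215], TCP at [0.183, 0.598, 0.239] pointing down, gripper open.
Joint ranges: [-3.01, 3.01], [-0.46, 2.08], [-1.47, 1.51], [0.13, 2.56], [-1, 4.14], [0.04, 2.09], [-2.66, 2.66]. Speed limits (rad/s): [2.57, 2.57, 3.14, 3.14, 3.14, 3.14, 3.14].

INTERFACE

Orientations are given as a unit quaternion [x, y, z, w].
In Python, from plant import r, eyes, nets gives the robot as it stands.
- The arm moves only by the shell command python3 -m pendant 'ROWS' [FORCE]. ROWS is JSON, a list of rows, each an object of numbers: "claw": the opening, from 0 (shut) to 1 (fully open); "dx", "dy", "dz": the shift along the world's x, y, z in mm; "twist": the turn about the world's z in rad. In form: [{"claw": .., "dx": .., "dy": .., "dz": .., "twist": ..}, ...]. A call has 1 to 8 rows; each row is the pose to reach, as a shift and turn from the pose commanded when the call began; what a row does not reach only later rows make up. A row lasts 1/10 s, in which the tool goes at most 50 mm and 8.59 degrees, less where a joint would pass 70% of its speed; a pose out of reach is approached as far as the arm can. A call with a gripper value outside its range is refused whole. The fingers move at their own pace and stop on an object; FORCE is the grip in N (left out, the last holds). Time passes only in rows, so rows that repeat a pose let the fingers close. It gives the time, the measured TCP pose, the force, the opening and the grip force at its end, in the units of the state.
- r.get_state(): the state, without advancing time (a new reading comes with each control period).
- eyes.snapshot(name): name is "side" or "top"; returns (picture, depth): 420x560x3 uint8, blue, green, red; 420x560 float32, m along the optical axis (not along the pixel's ray), 0 where there is no reading.
- eyes.camera_info(name): a dict with "K" (3x3 intrinsics, pixels), "world_to_cam" (4x4, takes a point from world to camera coordinates). Camera axes: x right, y down, z forward; pixel columns grow to the right and rows downward; lengths in m; the calibration is good to about 2 mm. A picture is of the moment at which its call begins. camera_info takes no time and is no camera call.
- r.finish_job(): hands the job in; it is judged then, once.
Trained networks look in the newest picture that a camera, given by its name, has taken for a name from the list of things; names that differ only in an ending like _2 or _b are one class to them, and where a whole thing is asked for, a point or a joint stands for the part that bears it (a point fixed in the world has none). Each returns a list of dicts, best first, with "confidence" (0 to 1); they miss things now and then, are a little off and sometimes report something else, mostly with a low value. They report only what shows in the picture. A call takes as long as a camera call. They do not tell look-alikes from the thing itself.
- nets.spot_in(camera, query): "box" ([left, top, width, height] as shares, 0 to 1, of the picture: columns of its width, rows of its height, round what is visible of it).
- nets.place_of(camera, query): "position" ([column, row] as shares, 0 to 1, of the picture: columns of its width, rows of its height: a listed point, or the origin of a listed thing).
The state is a dict: "clock": time; "q": joint angles; "qd": joint speeds; "joint_torque": joint torques, N m; "tool_pos": TCP position; "eef_rot": TCP orientation; "contact_force": force on the tool from outside, world axes, zero at the start; "moment": the same for the moment, N m; "opening": opening from 0.0 (shut) to 1.0 (fully open); "finger_force": force on a finger pad.
Only numpy, scipy, OpenCV 4.12 (cv2) and the standard library are available. Lean on these libraries where they do the work, as an engineer would, in place of code of your own. Each camera call takes 0.05 s, during which the arm holds its last target. There are 200 camera calls.

TASK

Three spare rollers for the label printer lie side by side on the glass plate, and the rubber of some may be swollen out of round: with the whiteboard eraser, felt down on top of a roller like a flat palm and pressed only lightly, roll each roller away from you along the glass for about one full turn, feeling for any that lift. Leave those that run true on the glass where that turn brought them, and put any that lifts in the black scrap tray. Set the eraser down flat again, clear of the rollers, and leave everything else alone.

Things in the scene. Friction and masses are not known exactly. Their poses are not given: they have to be found in the camera images.
- start_left (a point): where the middle of the left roller lies at the start, 8 mm above the glass top; own y runs along the roller's shaft (within 3 degrees), x away from the robot. The point stays there when the roller is rolled. All three rollers look alike: black rubber barrel 16 mm in diameter, 84 mm long, a steel shaft end 6 mm thick sticking out 10 mm at each end, 75 g. The rollers' own poses are not given
- start_middle (a point): the same for the middle roller. Which rollers are true is not known. Under a pad moved level a true one keeps the force within about 1.5 N; a swollen one stands 2 mm proud on one side (not seen from above at the start), which pushes the pad up once when it comes on top, after 20 to 50 mm of pad travel, and once when it comes below: 3 to 7 N more for some 25 mm of travel
- start_right (a point): the same for the right roller. A full turn carries a roller 50 mm and the pad on top of it 100 mm (so the roller goes back 50 mm along the pad). Rollers do not roll on by themselves: they stay within about 5 mm of where the pad leaves them
- glass: clear glass plate lying on the desk, fixed, 270 (own x) by 460 (own y) mm, its top 8 mm above the desk; origin at the centre of its underside, x points away from the robot, y to the left. The three rollers lie along its y on its near half, in lanes about 150 mm apart, with at least 150 mm of glass ahead of each (own x)
- eraser: the eraser (see eraser_grip); origin at the centre of its felt face, z up as it lies. It and the tray lie to the two sides of the glass, either way round
- eraser_grip (a point): grey whiteboard eraser, 140 (own x) by 52 (own y) by 44 mm high, 110 g, felt down on the desk: felt 12 mm, plastic back 10 mm, grip ridge 26 mm wide (own y), 100 mm long (own x), 22 mm high. The point is the ridge's middle, 33 mm above the felt face. The felt gives 1 mm per 6 N, 6 mm at most; 3 to 5 N is enough to roll with, over 12 N marks a roller's rubber
- tray: black open scrap tray, fixed, 170 (own x) by 110 (own y) mm outside, 30 mm high, walls and floor about 4 mm thick; origin at the centre of its underside
- bush_1: bystander: white plastic bush, 18 mm across, 8 mm high, near the far edge of the glass between two lanes; origin under its centre
- bush_2: bystander: the other bush, between the other two lanes
- notes: bystander: pad of paper notes, 76 mm square, 28 mm high, on the desk on the right
There are look-alikes about, which are no part of the job. Of the things shaped like the eraser, the grey one is meant.

How it is judged:
On the way, in this order (a step that is already met when the one before it is completed fails the run):
1. a true roller has been rolled at least 40 mm along the glass under the eraser (((contact force between eraser and roller_true_a above 0.8 N and contact force between roller_true_a and glass above 0.8 N and distance of roller_true_a_mid from where it was at the start of the episode above 0.04 m) or (contact force between eraser and roller_true_b above 0.8 N and contact force between roller_true_b and glass above 0.8 N and distance of roller_true_b_mid from where it was at the start of the episode above 0.04 m))), for 0.05 s.
2. the other true roller too has been rolled at least 40 mm along the glass under the eraser, the first left where it was rolled to (((contact force between eraser and roller_true_a above 0.8 N and contact force between roller_true_a and glass above 0.8 N and distance of roller_true_a_mid from where it was at the start of the episode above 0.04 m) or (contact force between eraser and roller_true_b above 0.8 N and contact force between roller_true_b and glass above 0.8 N and distance of roller_true_b_mid from where it was at the start of the episode above 0.04 m)) and distance of each of roller_true_a_mid, roller_true_b_mid from where it was at the start of the episode above 0.04 m), for 0.05 s.
At the end, for the whole second after the job is handed in: Each true roller lies at rest on the glass, 40 to 90 mm from where it started (a full turn is 50 mm); the swollen roller rests in the scrap tray; the eraser rests flat, felt down, on the desk or the glass, touching no roller; all released (x of roller_true_a_mid in the frame of glass between -0.135 and 0.135 m and y of roller_true_a_mid in the frame of glass between -0.23 and 0.23 m and z of roller_true_a_mid in the frame of glass between 0.013 and 0.019 m and distance of roller_true_a_mid from where it was at the start of the episode between 0.04 and 0.09 m and x of roller_true_b_mid in the frame of glass between -0.135 and 0.135 m and y of roller_true_b_mid in the frame of glass between -0.23 and 0.23 m and z of roller_true_b_mid in the frame of glass between 0.013 and 0.019 m and distance of roller_true_b_mid from where it was at the start of the episode between 0.04 and 0.09 m and x of roller_swollen_mid in the frame of tray between -0.08 and 0.08 m and y of roller_swollen_mid in the frame of tray between -0.05 and 0.05 m and z of roller_swollen_mid in the frame of tray below 0.03 m and angle between eraser's own z axis and vertical below 0.05 rad and height (world z) of eraser below 0.012 m and linear speed of each of eraser, roller_true_a, roller_true_b, roller_swollen below 0.01 m/s and contact force between eraser and roller_true_a below 0.05 N and contact force between eraser and roller_true_b below 0.05 N and contact force between eraser and roller_swollen below 0.05 N).
It fails at once if the eraser presses a roller with more than 12 N (contact force between eraser and roller_true_a above 12 N or contact force between eraser and roller_true_b above 12 N or contact force between eraser and roller_swollen above 12 N).
It fails at once if a true roller falls or is put off the glass (height (world z) of any of roller_true_a_mid, roller_true_b_mid below 0.012 m).
It fails at once if a true roller is put in the tray (contact force between any of roller_true_a, roller_true_b and tray above 0.05 N).
It fails at once if a bystander is moved by more than 20 mm (distance of any of bush_1, bush_2, mug, cream, phone, screwdriver, notes from where it was at the start of the episode above 0.02 m).
It also fails if it takes over 72 s, if anything falls off the work surface, if the arm or the gripper's body presses on something with over 40 N, if the wrist force passes 120 N, or if a joint passes its speed limit or range.

## Working session

There is one attempt and no reset: what is moved stays moved. The work goes in short steps, Python scripts to look and compute and a shell command to move; the robot and the scene stay as the last step left them, time stands still between calls to the robot, and variables do not carry over. Pictures are saved under pics/ and viewed, at most 10 in all, crops included, and the job is handed in when it is done.

```bash
mkdir -p pics; ls; cat > h.py <<'E'
import numpy as np, cv2
from plant import r, eyes, nets
def ray(cam,c,rw,z):
    i=eyes.camera_info(cam);K=np.array(i["K"]);T=np.array(i["world_to_cam"])
    d=T[:3,:3].T@np.linalg.inv(K)@[c,rw,1];o=-T[:3,:3].T@T[:3,3]
    return o+d*(z-o[2])/d[2]
def cloud(cam,depth):
    i=eyes.camera_info(cam);K=np.array(i["K"]);T=np.array(i["world_to_cam"])
    v,u=np.mgrid[:420,:560];p=np.stack([(u-K[0,2])/K[0,0]*depth,(v-K[1,2])/K[1,1]*depth,depth],-1)
    return (p-T[:3,3])@T[:3,:3]
E
python3 - <<'E'
from h import *
s=r.get_state();print({k:np.round(s[k],3) for k in s})
for c in("top","side"):
    p,d=eyes.snapshot(c);cv2.imwrite(f"pics/{c}0.png",p);np.save(f"{c}0.npy",d)
zs=dict(start_left=.016,start_middle=.016,start_right=.016,glass=0.008,eraser=0,eraser_grip=.033,tray=0.004,bush_1=.01,notes=.0)
for q,z in zs.items():
    for o in nets.place_of("top",q)[:3]:
        u,v=o["position"][0]*560,o["position"][1]*420
        print(q,round(o["confidence"],2),round(u),round(v),ray("top",u,v,z).round(3))
print(s["clock"],r.get_state()["clock"], eyes.camera_info("top"))
E
```

```text
pics
{'clock': np.float64(0.0), 'q': array([-1.24 ,  0.69 , -0.195,  1.566,  0.157,  0.903, -0.215]), 'qd': array([ 0.001, -0.001,  0.   ,  0.   ,  0.002, -0.   ,  0.001]), 'joint_torque': array([-1.0000e-03, -5.2757e+01, -1.2670e+00, -1.5343e+01, -5.3000e-02,
        7.0000e-03,  0.0000e+00]), 'tool_pos': array([0.183, 0.597, 0.238]), 'eef_rot': array([ 0.148,  0.989, -0.001, -0.   ]), 'contact_force': array([ 0.158, -0.182,  0.698]), 'moment': array([0.016, 0.021, 0.021]), 'finger_force': np.float64(0.0), 'opening': np.float64(0.999)}
glass 0.67 318 217 [ 0.564 -0.004  0.008]
glass 0.49 178 234 [0.514 0.356 0.008]
glass 0.41 287 171 [0.682 0.076 0.008]
eraser 0.82 107 181 [0.65  0.547 0.   ]
eraser 0.24 291 173 [0.679 0.067 0.   ]
eraser_grip 0.87 100 181 [0.648 0.553 0.033]
eraser_grip 0.83 177 233 [0.518 0.352 0.033]
tray 0.65 452 236 [ 0.518 -0.353  0.004]
bush_1 0.57 288 175 [0.672 0.074 0.01 ]
bush_1 0.39 346 175 [ 0.674 -0.076  0.01 ]
notes 0.61 458 174 [ 0.682 -0.373  0.   ]
0.0 0.55 {'K': array([[471.66397845,   0.        , 278.43746319],
       [  0.        , 471.66397845, 214.15863283],
       [  0.        ,   0.        ,   1.        ]]), 'world_to_cam': array([[ 1.22520263e-02, -9.99924552e-01,  8.81674414e-04,
         8.99586810e-02],
       [-9.98962965e-01, -1.22789024e-02, -4.38431568e-02,
         5.70682165e-01],
       [ 4.38506750e-02, -3.43592575e-04, -9.99038037e-01,
         1.20361932e+00],
       [ 0.00000000e+00,  0.00000000e+00,  0.00000000e+00,
         1.00000000e+00]])}
```

View pics/top0.png

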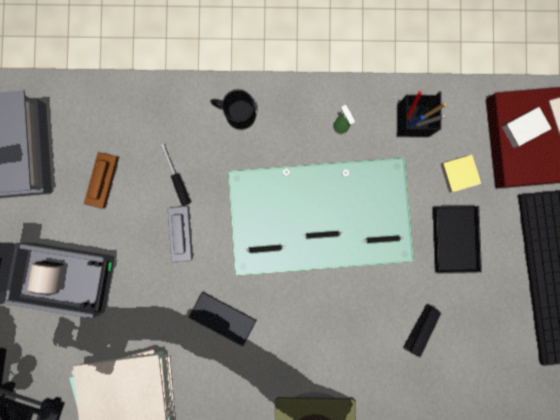

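View pics/side0.png

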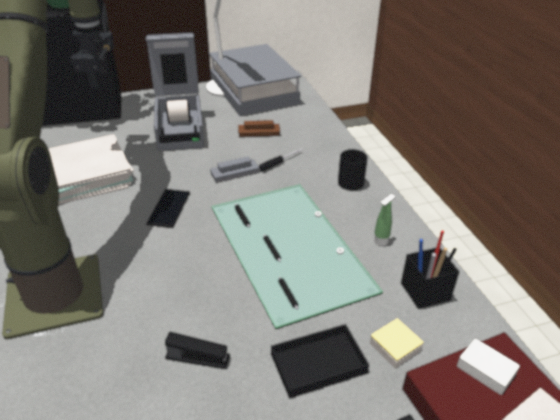

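The top view shows the grey eraser at (179,233), the brown look-alike at (100,181) and the tray at (457,238). The rollers are at (265,248), (323,235) and (383,239), with the bushes at (286,172) and (346,173). The side view agrees. Next I'll measure by segmentation.

```bash
python3 - <<'E'
from h import *
p=cv2.imread("pics/top0.png").astype(int);d=np.load("top0.npy");C=cloud("top",d)
def fit(mask,box,name,z):
    m=np.zeros((420,560),np.uint8);x0,y0,x1,y1=box;m[y0:y1,x0:x1]=mask[y0:y1,x0:x1]
    n,l,st,_=cv2.connectedComponentsWithStats(m);k=1+np.argmax(st[1:,4]);vv,uu=np.where(l==k)
    P=np.array([ray("top",u,v,z)[:2] for u,v in zip(uu,vv)])
    (c,sz,a)=cv2.minAreaRect((P*1000).astype(np.float32))
    w,V=np.linalg.eigh(np.cov(P.T));ax=V[:,1]
    print(name,"rect",np.round(c,1),np.round(sz,1),"mean",(P.mean(0)*1000).round(1),"axis deg",np.degrees(np.arctan2(ax[1],ax[0])).round(1),"medz",np.median(C[l==k][:,2]).round(4),len(P))
g=p.sum(2)
dark=(g<220)
fit(dark,(235,236,296,260),"L",.02);fit(dark,(296,225,350,245),"M",.02);fit(dark,(355,228,410,250),"R",.02)
fit(dark,(425,198,490,280),"tray",.03)
glass=(p[:,:,1]-p[:,:,2]>25);fit(glass,(215,150,425,285),"glass",.008)
print("erpix",p[233,172],p[233,180],p[215,179],p[240,200])
h=C[:,:,2];fit((h>.03)&(h<.06)&(d>0),(160,200,198,268),"ridge",.044);fit((h>.012)&(h<.06)&(d>0),(160,200,198,268),"er",.022)
print(h[205:265:5,179].round(3));print(h[233,165:195:2].round(3))
for u,v in((286,172),(346,173)):print(ray("top",u,v,.016).round(3))
fit((h>.015)&(d>0),(435,145,490,200),"notes",.028)
s=r.get_state()
E
```

```text
L rect [481.2 131.3] [11.2 79.5] mean [481.3 131. ] axis deg 95.6 medz 0.0234 136
M rect [519.3 -16.3] [10.7 80. ] mean [519.2 -15.9] axis deg 94.9 medz 0.0234 133
R rect [ 509.3 -171.2] [10.9 82.3] mean [ 509.4 -171.8] axis deg 94.6 medz 0.0235 139Traceback (most recent call last):
  File "<stdin>", line 13, in <module>
  File "<stdin>", line 6, in fit
  File "h.py", line 4, in ray
    i=eyes.camera_info(cam);K=np.array(i["K"]);T=np.array(i["world_to_cam"])
ValueError: time passes only in moves, steps and waits
```

```bash
python3 - <<'E'
s=open("h.py").read()
s=s.replace("def ray","_I={c:eyes.camera_info(c) for c in('top','side')}\ndef ray",1).replace("i=eyes.camera_info(cam)","i=_I[cam]")
s+='''
def fit(mask,box,name,z,C=None):
    m=np.zeros((420,560),np.uint8);x0,y0,x1,y1=box;m[y0:y1,x0:x1]=mask[y0:y1,x0:x1]
    n,l,st,_=cv2.connectedComponentsWithStats(m)
    if n<2: print(name,"none");return
    k=1+np.argmax(st[1:,4]);vv,uu=np.where(l==k)
    P=np.array([ray("top",u,v,z)[:2] for u,v in zip(uu,vv)])
    (c,sz,a)=cv2.minAreaRect((P*1000).astype(np.float32))
    w,V=np.linalg.eigh(np.cov(P.T));ax=V[:,1]
    print(name,"rect",np.round(c,1),np.round(sz,1),"mean",(P.mean(0)*1000).round(1),"deg",np.degrees(np.arctan2(ax[1],ax[0])).round(1),"medz",None if C is None else np.median(C[l==k][:,2]).round(4),len(P))
'''
open("h.py","w").write(s)
E
python3 - <<'E'
from h import *
p=cv2.imread("pics/top0.png").astype(int);d=np.load("top0.npy");C=cloud("top",d);h=C[:,:,2]
fit(p.sum(2)<220,(425,198,490,280),"tray",.03)
fit(p[:,:,1]-p[:,:,2]>25,(215,150,425,285),"glass",.008)
fit((h>.03)&(h<.06)&(d>0),(160,200,198,268),"ridge",.044);fit((h>.012)&(h<.06)&(d>0),(160,200,198,268),"er",.022)
print(h[205:265:5,179].round(3));print(h[233,165:195:2].round(3))
for u,v in((286,172),(346,173)):print(ray("top",u,v,.016).round(3))
fit((h>.015)&(d>0),(435,145,490,200),"notes",.028)
print(r.get_state()["clock"])
E
```

```text
tray rect [ 511.7 -355.1] [168.3 115.9] mean [ 511.7 -355.2] deg -178.1 medz None 3035
glass rect [567.2 -10.9] [270.4 460.7] mean [578.1 -23.8] deg 88.0 medz None 16246
ridge rect [514.7 348.6] [98.7 27.7] mean [514.5 348.6] deg -174.3 medz None 428
er rect [515.1 349.4] [139.5  52.6] mean [514.6 349.4] deg -174.5 medz None 1117
[0.001 0.023 0.047 0.046 0.046 0.05  0.046 0.039 0.044 0.047 0.025 0.025]
[ 0.002  0.003  0.021  0.019  0.045  0.047  0.044  0.047  0.04   0.041
  0.023  0.02   0.024 -0.     0.001]
[0.679 0.079 0.016]
[ 0.678 -0.076  0.016]
notes rect [ 678.6 -368.4] [76.8 81. ] mean [ 678.7 -368.8] deg 108.2 medz None 936
0.55
```

```bash
python3 -m pendant '[{"claw":1,"dx":332,"dy":-248,"dz":-80,"twist":0.394},{"claw":1,"dx":332,"dy":-248,"dz":-80,"twist":0.394},{"claw":1,"dx":332,"dy":-248,"dz":-80,"twist":0.394},{"claw":1,"dx":332,"dy":-248,"dz":-80,"twist":0.394},{"claw":1,"dx":332,"dy":-248,"dz":-80,"twist":0.394},{"claw":1,"dx":332,"dy":-248,"dz":-80,"twist":0.394},{"claw":1,"dx":332,"dy":-248,"dz":-80,"twist":0.394},{"claw":1,"dx":332,"dy":-248,"dz":-80,"twist":0.394}]' 40
```

```text
clock: 1.35
tool_pos: [0.499, 0.3614, 0.1627]
eef_rot: [-0.049, 0.999, 0.0, 0.0]
contact_force: [0.1, 0.8, -0.3]
opening: 1.004
finger_force: 0.0
```

```bash
python3 -m pendant '[{"claw":1,"dx":0,"dy":0,"dz":0,"twist":0},{"claw":1,"dx":0,"dy":0,"dz":0,"twist":0},{"claw":1,"dx":0,"dy":0,"dz":0,"twist":0}]'
```

```text
clock: 1.65
tool_pos: [0.4963, 0.3641, 0.1632]
eef_rot: [-0.049, 0.999, 0.001, -0.0]
contact_force: [-0.7, 1.7, 0.2]
opening: 0.999
finger_force: 0.0
```

```bash
python3 -m pendant '[{"claw":1,"dx":18,"dy":-15,"dz":-40,"twist":0},{"claw":1,"dx":18,"dy":-15,"dz":-80,"twist":0},{"claw":1,"dx":18,"dy":-15,"dz":-110,"twist":0},{"claw":1,"dx":18,"dy":-15,"dz":-125,"twist":0},{"claw":1,"dx":18,"dy":-15,"dz":-132,"twist":0},{"claw":1,"dx":18,"dy":-15,"dz":-136,"twist":0},{"claw":1,"dx":18,"dy":-15,"dz":-137,"twist":0},{"claw":1,"dx":18,"dy":-15,"dz":-137,"twist":0}]'
```

```text
clock: 2.45
tool_pos: [0.516, 0.3484, 0.0271]
eef_rot: [-0.049, 0.999, 0.001, 0.001]
contact_force: [-0.7, -1.0, 0.0]
opening: 1.0
finger_force: 0.0
```

```bash
python3 -m pendant '[{"claw":0,"dx":0,"dy":0,"dz":-1,"twist":0},{"claw":0,"dx":0,"dy":0,"dz":-1,"twist":0},{"claw":0,"dx":0,"dy":0,"dz":-1,"twist":0},{"claw":0,"dx":0,"dy":0,"dz":-1,"twist":0},{"claw":0,"dx":0,"dy":0,"dz":-1,"twist":0},{"claw":0,"dx":0,"dy":0,"dz":-1,"twist":0},{"claw":0,"dx":0,"dy":0,"dz":-1,"twist":0},{"claw":0,"dx":0,"dy":0,"dz":-1,"twist":0}]' 40
```

```text
clock: 3.25
tool_pos: [0.5154, 0.3481, 0.0249]
eef_rot: [-0.049, 0.999, 0.0, 0.0]
contact_force: [-0.5, 1.4, -1.2]
opening: 0.3
finger_force: 0.3
```

```bash
python3 -m pendant '[{"claw":0,"dx":0,"dy":0,"dz":0,"twist":0},{"claw":0,"dx":0,"dy":0,"dz":10,"twist":0},{"claw":0,"dx":0,"dy":0,"dz":30,"twist":0},{"claw":0,"dx":0,"dy":0,"dz":60,"twist":0},{"claw":0,"dx":0,"dy":0,"dz":80,"twist":0},{"claw":0,"dx":0,"dy":0,"dz":80,"twist":0},{"claw":0,"dx":0,"dy":0,"dz":80,"twist":0}]'; python3 - <<'E'
from h import *
p,d=eyes.snapshot("side");cv2.imwrite("pics/s1.png",cv2.resize(p[60:280,100:400],None,fx=2.6,fy=2.6))
print(np.round(r.get_state()["contact_force"],2))
E
```

```text
clock: 3.95
tool_pos: [0.5154, 0.3472, 0.105]
eef_rot: [-0.048, 0.999, -0.0, 0.0]
contact_force: [-1.0, -0.7, -0.8]
opening: 0.291
finger_force: 40.0
[ 0.31  0.13 -1.78]
```

View pics/s1.png

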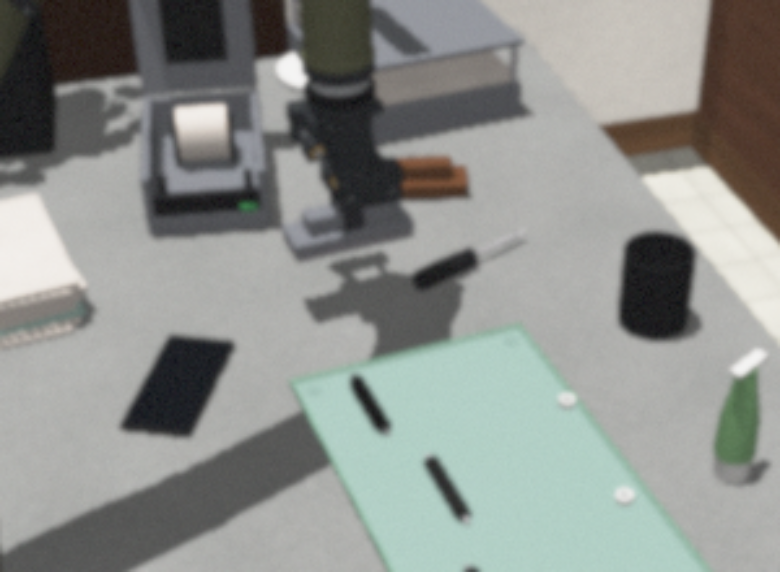

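```bash
python3 -m pendant '[{"claw":0,"dx":-14,"dy":-48,"dz":0,"twist":0},{"claw":0,"dx":-25,"dy":-96,"dz":0,"twist":0},{"claw":0,"dx":-40,"dy":-145,"dz":0,"twist":0},{"claw":0,"dx":-52,"dy":-190,"dz":0,"twist":0},{"claw":0,"dx":-59,"dy":-218,"dz":-10,"twist":0},{"claw":0,"dx":-59,"dy":-218,"dz":-30,"twist":0},{"claw":0,"dx":-59,"dy":-218,"dz":-45,"twist":0},{"claw":0,"dx":-59,"dy":-218,"dz":-45,"twist":0}]'; python3 - <<'E'
from h import *
f=[]
for i in range(8):
    p,d=eyes.snapshot("top");s=r.get_state();f.append(s["contact_force"])
print(np.round(f,2)[:,2],np.mean(f,0).round(2),np.std(f,0).round(2),s["tool_pos"])
cv2.imwrite("pics/t1.png",p)
E
```

```text
clock: 4.8
tool_pos: [0.4547, 0.1289, 0.0577]
eef_rot: [-0.049, 0.999, -0.001, -0.002]
contact_force: [0.2, -0.2, -1.4]
opening: 0.298
finger_force: 40.0
[-1.54 -0.68 -0.66 -1.33 -1.52 -1.76 -1.3  -1.72] [-0.05 -0.02 -1.31] [0.28 0.53 0.4 ] [0.45670995 0.12983977 0.06040201]
```

```bash
python3 -m pendant '[{"claw":0,"dx":0,"dy":0,"dz":-4,"twist":0},{"claw":0,"dx":0,"dy":0,"dz":-8,"twist":0},{"claw":0,"dx":0,"dy":0,"dz":-10,"twist":0},{"claw":0,"dx":0,"dy":0,"dz":-10,"twist":0},{"claw":0,"dx":0,"dy":0,"dz":-10,"twist":0}]'|grep -E "pos|contact"; python3 -m pendant '[{"claw":0,"dx":0,"dy":0,"dz":-0.7,"twist":0},{"claw":0,"dx":0,"dy":0,"dz":-0.7,"twist":0},{"claw":0,"dx":0,"dy":0,"dz":-0.7,"twist":0}]'|grep -E "pos|contact"
python3 -m pendant '[{"claw":0,"dx":0,"dy":0,"dz":-0.5,"twist":0},{"claw":0,"dx":0,"dy":0,"dz":-0.5,"twist":0},{"claw":0,"dx":0,"dy":0,"dz":-0.5,"twist":0}]'|grep -E "pos|contact"
```

```text
tool_pos: [0.4563, 0.1296, 0.0498]
contact_force: [-0.3, 0.4, -1.9]
tool_pos: [0.4565, 0.1297, 0.0493]
contact_force: [0.6, -0.6, -1.4]
tool_pos: [0.4565, 0.1297, 0.0488]
contact_force: [0.5, -0.6, -0.2]
```

```bash
python3 -m pendant '[{"claw":0,"dx":0,"dy":0,"dz":-0.4,"twist":0},{"claw":0,"dx":0,"dy":0,"dz":-0.4,"twist":0},{"claw":0,"dx":0,"dy":0,"dz":-0.4,"twist":0}]'|grep -E "pos|contact"
python3 -m pendant '[{"claw":0,"dx":0,"dy":0,"dz":0,"twist":0},{"claw":0,"dx":0,"dy":0,"dz":0,"twist":0}]'|grep -E "pos|contact"
```

```text
tool_pos: [0.4565, 0.1297, 0.0484]
contact_force: [-0.7, 0.0, 2.1]
tool_pos: [0.4565, 0.1297, 0.0484]
contact_force: [-0.7, -0.5, 1.4]
```

```bash
g(){ grep -E "pos|contact"|tr '\n' ' ';echo; }
python3 -m pendant '[{"claw":0,"dx":2,"dy":0.2,"dz":-0.1,"twist":0},{"claw":0,"dx":5,"dy":0.5,"dz":-0.1,"twist":0},{"claw":0,"dx":10,"dy":1,"dz":-0.1,"twist":0}]'|g
python3 -m pendant '[{"claw":0,"dx":4,"dy":0.4,"dz":0,"twist":0},{"claw":0,"dx":8,"dy":0.8,"dz":0,"twist":0}]'|g
python3 -m pendant '[{"claw":0,"dx":4,"dy":0.4,"dz":0,"twist":0},{"claw":0,"dx":8,"dy":0.8,"dz":0,"twist":0}]'|g
python3 -m pendant '[{"claw":0,"dx":4,"dy":0.4,"dz":0,"twist":0},{"claw":0,"dx":8,"dy":0.8,"dz":0,"twist":0}]'|g
```

```text
tool_pos: [0.4666, 0.1307, 0.0483] contact_force: [-0.5, -0.3, 1.6] 
tool_pos: [0.475, 0.1315, 0.0483] contact_force: [-0.3, -0.1, 3.1] 
tool_pos: [0.4821, 0.1322, 0.0484] contact_force: [-2.4, 0.3, 9.6] 
tool_pos: [0.4908, 0.1331, 0.0488] contact_force: [-1.4, -1.1, 11.6]
```

```bash
g(){ grep -E "clock|pos|contact"|tr '\n' ' ';echo; }
python3 -m pendant '[{"claw":0,"dx":0,"dy":0,"dz":2,"twist":0},{"claw":0,"dx":0,"dy":0,"dz":20,"twist":0},{"claw":0,"dx":0,"dy":0,"dz":30,"twist":0},{"claw":0,"dx":0,"dy":0,"dz":30,"twist":0}]'|g
python3 - <<'E'
from h import *
f=[]
for i in range(6):
    p,d=eyes.snapshot("top");s=r.get_state();f.append(s["contact_force"])
print(np.mean(f,0).round(2),np.std(f,0).round(2),s["tool_pos"],s["clock"])
E
```

```text
clock: 8.1 tool_pos: [0.4912, 0.1333, 0.0791] contact_force: [-0.1, 0.2, -1.7] 
[ 0.05 -0.03 -1.45] [0.43 0.35 0.5 ] [0.49008296 0.13296895 0.07766113] 8.4
```

```bash
g(){ grep -E "clock|pos|contact"|tr '\n' ' ';echo; }
python3 -m pendant '[{"claw":0,"dx":0,"dy":-40,"dz":0,"twist":0},{"claw":0,"dx":2,"dy":-80,"dz":0,"twist":0},{"claw":0,"dx":4,"dy":-120,"dz":0,"twist":0},{"claw":0,"dx":4,"dy":-151,"dz":-10,"twist":0},{"claw":0,"dx":4,"dy":-151,"dz":-20,"twist":0},{"claw":0,"dx":4,"dy":-151,"dz":-26,"twist":0},{"claw":0,"dx":4,"dy":-151,"dz":-26,"twist":0},{"claw":0,"dx":4,"dy":-151,"dz":-26,"twist":0}]'|g
python3 -m pendant '[{"claw":0,"dx":0,"dy":0,"dz":0,"twist":0},{"claw":0,"dx":0,"dy":0,"dz":0,"twist":0},{"claw":0,"dx":0,"dy":0,"dz":0,"twist":0}]'|g
```

```text
clock: 9.2 tool_pos: [0.4945, -0.016, 0.0521] contact_force: [0.5, 0.7, -1.0] 
clock: 9.5 tool_pos: [0.4946, -0.0176, 0.0525] contact_force: [-0.3, -0.0, -1.5]
```

```bash
g(){ grep -E "clock|pos|contact"|tr '\n' ' ';echo; }
python3 -m pendant '[{"claw":0,"dx":0,"dy":0,"dz":-1,"twist":0},{"claw":0,"dx":0,"dy":0,"dz":-2,"twist":0},{"claw":0,"dx":0,"dy":0,"dz":-3,"twist":0},{"claw":0,"dx":0,"dy":0,"dz":-3.3,"twist":0},{"claw":0,"dx":0,"dy":0,"dz":-3.3,"twist":0}]'|g
python3 -m pendant '[{"claw":0,"dx":0,"dy":0,"dz":-0.4,"twist":0},{"claw":0,"dx":0,"dy":0,"dz":-0.4,"twist":0},{"claw":0,"dx":0,"dy":0,"dz":-0.4,"twist":0}]'|g
python3 -m pendant '[{"claw":0,"dx":0,"dy":0,"dz":-0.3,"twist":0},{"claw":0,"dx":0,"dy":0,"dz":-0.3,"twist":0},{"claw":0,"dx":0,"dy":0,"dz":-0.3,"twist":0}]'|g
```

```text
clock: 10.0 tool_pos: [0.4945, -0.018, 0.0489] contact_force: [-0.4, -0.0, -0.9] 
clock: 10.3 tool_pos: [0.4946, -0.0179, 0.0486] contact_force: [-0.7, 0.1, 1.0] 
clock: 10.6 tool_pos: [0.4945, -0.018, 0.0483] contact_force: [0.5, -0.5, 2.1]
```

```bash
g(){ grep -E "clock|pos|contact"|tr '\n' ' ';echo; }
python3 -m pendant '[{"claw":0,"dx":3,"dy":0.2,"dz":0,"twist":0},{"claw":0,"dx":7,"dy":0.6,"dz":0,"twist":0},{"claw":0,"dx":12,"dy":1,"dz":0,"twist":0}]'|g
python3 -m pendant '[{"claw":0,"dx":4,"dy":0.4,"dz":0,"twist":0},{"claw":0,"dx":8,"dy":0.7,"dz":0,"twist":0}]'|g
python3 -m pendant '[{"claw":0,"dx":4,"dy":0.4,"dz":0,"twist":0}]'|g
```

```text
clock: 10.9 tool_pos: [0.5069, -0.0169, 0.0483] contact_force: [-0.3, -0.6, 3.3] 
clock: 11.1 tool_pos: [0.515, -0.0162, 0.0483] contact_force: [-0.4, 0.0, 2.6] 
clock: 11.2 tool_pos: [0.5189, -0.0158, 0.0483] contact_force: [-0.7, 0.7, 3.2]
```

```bash
python3 -m pendant '[{"claw":0,"dx":4,"dy":0.4,"dz":0,"twist":0}]'|grep contact
```

```text
contact_force: [-0.8, 0.0, 2.6]
```

```bash
python3 -m pendant '[{"claw":0,"dx":4,"dy":0.4,"dz":0,"twist":0}]'|grep contact
```

```text
contact_force: [-0.3, -0.6, 3.7]
```

```bash
python3 -m pendant '[{"claw":0,"dx":4,"dy":0.3,"dz":0,"twist":0}]'
```

```text
clock: 11.5
tool_pos: [0.5307, -0.0148, 0.0482]
eef_rot: [-0.049, 0.999, -0.0, -0.0]
contact_force: [0.5, 0.1, 3.5]
opening: 0.29
finger_force: 40.0
```

```bash
python3 -m pendant '[{"claw":0,"dx":4,"dy":0.3,"dz":0.1,"twist":0},{"claw":0,"dx":8,"dy":0.7,"dz":0.1,"twist":0}]'
```

```text
clock: 11.7
tool_pos: [0.5387, -0.0141, 0.0483]
eef_rot: [-0.049, 0.999, -0.0, -0.0]
contact_force: [0.2, -0.5, 3.2]
opening: 0.291
finger_force: 40.0
```

```bash
python3 -m pendant '[{"claw":0,"dx":4,"dy":0.3,"dz":0,"twist":0},{"claw":0,"dx":8,"dy":0.7,"dz":0,"twist":0}]'
```

```text
clock: 11.9
tool_pos: [0.5467, -0.0134, 0.0483]
eef_rot: [-0.049, 0.999, -0.0, -0.0]
contact_force: [-0.1, -1.2, 3.6]
opening: 0.291
finger_force: 40.0
```

```bash
python3 -m pendant '[{"claw":0,"dx":4,"dy":0.3,"dz":0,"twist":0},{"claw":0,"dx":8,"dy":0.7,"dz":0,"twist":0}]'
```

```text
clock: 12.1
tool_pos: [0.5547, -0.0127, 0.0483]
eef_rot: [-0.049, 0.999, -0.0, -0.0]
contact_force: [0.7, -0.0, 3.1]
opening: 0.286
finger_force: 40.0
```

```bash
g(){ grep -E "clock|pos|contact"|tr '\n' ' ';echo; }
python3 -m pendant '[{"claw":0,"dx":4,"dy":0.3,"dz":0,"twist":0},{"claw":0,"dx":8,"dy":0.7,"dz":0,"twist":0},{"claw":0,"dx":12,"dy":1,"dz":0,"twist":0}]'|g
python3 -m pendant '[{"claw":0,"dx":4,"dy":0.3,"dz":0,"twist":0},{"claw":0,"dx":8,"dy":0.7,"dz":0,"twist":0},{"claw":0,"dx":12,"dy":1,"dz":0,"twist":0}]'|g
python3 -m pendant '[{"claw":0,"dx":4,"dy":0.3,"dz":0,"twist":0},{"claw":0,"dx":8,"dy":0.7,"dz":0,"twist":0},{"claw":0,"dx":12,"dy":1,"dz":0,"twist":0}]'|g
python3 -m pendant '[{"claw":0,"dx":4,"dy":0.3,"dz":0,"twist":0},{"claw":0,"dx":8,"dy":0.7,"dz":0,"twist":0},{"claw":0,"dx":10,"dy":0.9,"dz":0,"twist":0},{"claw":0,"dx":10,"dy":0.9,"dz":0,"twist":0}]'|g
python3 -m pendant '[{"claw":0,"dx":0,"dy":0,"dz":0.5,"twist":0},{"claw":0,"dx":0,"dy":0,"dz":2,"twist":0},{"claw":0,"dx":0,"dy":0,"dz":15,"twist":0},{"claw":0,"dx":0,"dy":0,"dz":30,"twist":0},{"claw":0,"dx":0,"dy":0,"dz":30,"twist":0}]'|g
```

```text
clock: 12.4 tool_pos: [0.5667, -0.0117, 0.0483] contact_force: [0.1, -1.2, 3.5] 
clock: 12.7 tool_pos: [0.5787, -0.0106, 0.0483] contact_force: [0.1, 0.1, 3.4] 
clock: 13.0 tool_pos: [0.5907, -0.0096, 0.0483] contact_force: [0.3, -1.1, 3.1] 
clock: 13.4 tool_pos: [0.6009, -0.0087, 0.0483] contact_force: [1.2, -0.3, 1.3] 
clock: 13.9 tool_pos: [0.6021, -0.0082, 0.081] contact_force: [1.1, -0.0, -1.3]
```

```bash
g(){ grep -E "clock|pos|contact"|tr '\n' ' ';echo; }
python3 -m pendant '[{"claw":0,"dx":-28,"dy":-39,"dz":0,"twist":0},{"claw":0,"dx":-56,"dy":-78,"dz":0,"twist":0},{"claw":0,"dx":-84,"dy":-117,"dz":0,"twist":0},{"claw":0,"dx":-108,"dy":-150,"dz":0,"twist":0},{"claw":0,"dx":-117,"dy":-165,"dz":-10,"twist":0},{"claw":0,"dx":-117,"dy":-165,"dz":-20,"twist":0},{"claw":0,"dx":-117,"dy":-165,"dz":-27,"twist":0},{"claw":0,"dx":-117,"dy":-165,"dz":-27,"twist":0}]'|g
python3 -m pendant '[{"claw":0,"dx":0,"dy":0,"dz":0,"twist":0},{"claw":0,"dx":0,"dy":0,"dz":0,"twist":0},{"claw":0,"dx":0,"dy":0,"dz":0,"twist":0}]'|g
```

```text
clock: 14.7 tool_pos: [0.4845, -0.1715, 0.0505] contact_force: [0.1, 0.0, -1.0] 
clock: 15.0 tool_pos: [0.484, -0.1731, 0.0516] contact_force: [0.7, -0.1, -2.2]
```

```bash
g(){ grep -E "clock|pos|contact"|tr '\n' ' ';echo; }
python3 -m pendant '[{"claw":0,"dx":0,"dy":0,"dz":-1,"twist":0},{"claw":0,"dx":0,"dy":0,"dz":-2,"twist":0},{"claw":0,"dx":0,"dy":0,"dz":-2.5,"twist":0},{"claw":0,"dx":0,"dy":0,"dz":-2.5,"twist":0},{"claw":0,"dx":0,"dy":0,"dz":-2.5,"twist":0}]'|g
python3 -m pendant '[{"claw":0,"dx":0,"dy":0,"dz":-0.4,"twist":0},{"claw":0,"dx":0,"dy":0,"dz":-0.4,"twist":0},{"claw":0,"dx":0,"dy":0,"dz":-0.4,"twist":0}]'|g
python3 -m pendant '[{"claw":0,"dx":0,"dy":0,"dz":-0.2,"twist":0},{"claw":0,"dx":0,"dy":0,"dz":-0.2,"twist":0},{"claw":0,"dx":0,"dy":0,"dz":-0.2,"twist":0}]'|g
```

```text
clock: 15.5 tool_pos: [0.4835, -0.1738, 0.0489] contact_force: [0.0, 0.4, -0.2] 
clock: 15.8 tool_pos: [0.4836, -0.1738, 0.0486] contact_force: [-0.8, -0.1, 1.4] 
clock: 16.1 tool_pos: [0.4835, -0.1737, 0.0483] contact_force: [0.9, -0.6, 2.2]
```

```bash
g(){ grep -E "clock|pos|contact"|tr '\n' ' ';echo; }
python3 -m pendant '[{"claw":0,"dx":3,"dy":0.2,"dz":0,"twist":0},{"claw":0,"dx":7,"dy":0.6,"dz":0,"twist":0},{"claw":0,"dx":12,"dy":1,"dz":0,"twist":0}]'|g
python3 -m pendant '[{"claw":0,"dx":4,"dy":0.3,"dz":0,"twist":0},{"claw":0,"dx":8,"dy":0.7,"dz":0,"twist":0}]'|g
```

```text
clock: 16.4 tool_pos: [0.4959, -0.1727, 0.0483] contact_force: [0.5, -0.2, 3.2] 
clock: 16.6 tool_pos: [0.504, -0.172, 0.0483] contact_force: [-1.1, -0.0, 3.5]
```

```bash
python3 -m pendant '[{"claw":0,"dx":4,"dy":0.3,"dz":0,"twist":0}]'|grep contact
```

```text
contact_force: [-0.3, -0.3, 2.4]
```

```bash
python3 -m pendant '[{"claw":0,"dx":4,"dy":0.3,"dz":0,"twist":0},{"claw":0,"dx":8,"dy":0.6,"dz":0,"twist":0}]'|grep contact
```

```text
contact_force: [-0.3, 0.3, 3.3]
```

```bash
python3 -m pendant '[{"claw":0,"dx":4,"dy":0.3,"dz":0,"twist":0},{"claw":0,"dx":8,"dy":0.6,"dz":0,"twist":0}]'
```

```text
clock: 17.1
tool_pos: [0.5238, -0.1704, 0.0482]
eef_rot: [-0.049, 0.999, 0.0, 0.0]
contact_force: [-0.3, 0.3, 4.5]
opening: 0.29
finger_force: 40.0
```

```bash
python3 -m pendant '[{"claw":0,"dx":4,"dy":0.3,"dz":0.1,"twist":0}]'|grep contact
```

```text
contact_force: [-0.4, 0.9, 3.8]
```

```bash
python3 -m pendant '[{"claw":0,"dx":4,"dy":0.3,"dz":0,"twist":0},{"claw":0,"dx":8,"dy":0.6,"dz":0,"twist":0}]'|grep contact
```

```text
contact_force: [-0.5, 0.5, 2.9]
```

```bash
python3 -m pendant '[{"claw":0,"dx":4,"dy":0.3,"dz":0,"twist":0},{"claw":0,"dx":8,"dy":0.6,"dz":0,"twist":0}]'
```

```text
clock: 17.6
tool_pos: [0.5437, -0.1688, 0.0483]
eef_rot: [-0.049, 0.999, 0.0, -0.0]
contact_force: [-0.9, 0.8, 1.9]
opening: 0.29
finger_force: 40.0
```

True so far at 60 mm of travel; another 46 mm completes the turn.

```bash
g(){ grep -E "clock|pos|contact"|tr '\n' ' ';echo; }
python3 -m pendant '[{"claw":0,"dx":4,"dy":0.3,"dz":0,"twist":0},{"claw":0,"dx":8,"dy":0.6,"dz":0,"twist":0},{"claw":0,"dx":12,"dy":1,"dz":0,"twist":0}]'|g
python3 -m pendant '[{"claw":0,"dx":4,"dy":0.3,"dz":0,"twist":0},{"claw":0,"dx":8,"dy":0.6,"dz":0,"twist":0},{"claw":0,"dx":12,"dy":1,"dz":0,"twist":0}]'|g
python3 -m pendant '[{"claw":0,"dx":4,"dy":0.3,"dz":0,"twist":0},{"claw":0,"dx":8,"dy":0.6,"dz":0,"twist":0},{"claw":0,"dx":12,"dy":1,"dz":0,"twist":0}]'|g
python3 -m pendant '[{"claw":0,"dx":4,"dy":0.3,"dz":0,"twist":0},{"claw":0,"dx":8,"dy":0.6,"dz":0,"twist":0},{"claw":0,"dx":10,"dy":0.8,"dz":0,"twist":0},{"claw":0,"dx":10,"dy":0.8,"dz":0,"twist":0}]'|g
python3 -m pendant '[{"claw":0,"dx":0,"dy":0,"dz":0.5,"twist":0},{"claw":0,"dx":0,"dy":0,"dz":2,"twist":0},{"claw":0,"dx":0,"dy":0,"dz":15,"twist":0},{"claw":0,"dx":0,"dy":0,"dz":40,"twist":0},{"claw":0,"dx":0,"dy":0,"dz":60,"twist":0}]'|g
```

```text
clock: 17.9 tool_pos: [0.5557, -0.1678, 0.0483] contact_force: [-0.8, 1.2, 3.2] 
clock: 18.2 tool_pos: [0.5677, -0.1668, 0.0483] contact_force: [-1.0, 1.6, 2.2] 
clock: 18.5 tool_pos: [0.5797, -0.1658, 0.0483] contact_force: [-0.8, 2.3, 2.2] 
clock: 18.9 tool_pos: [0.5899, -0.1651, 0.0483] contact_force: [-0.8, 2.5, 1.4] 
clock: 19.4 tool_pos: [0.5892, -0.1662, 0.1098] contact_force: [0.5, -0.3, -1.1]
```

```bash
g(){ grep -E "clock|pos|contact"|tr '\n' ' ';echo; }
python3 -m pendant '[{"claw":0,"dx":-7,"dy":48,"dz":0,"twist":0},{"claw":0,"dx":-14,"dy":96,"dz":0,"twist":0},{"claw":0,"dx":-21,"dy":144,"dz":0,"twist":0},{"claw":0,"dx":-28,"dy":192,"dz":0,"twist":0},{"claw":0,"dx":-35,"dy":240,"dz":0,"twist":0},{"claw":0,"dx":-42,"dy":288,"dz":0,"twist":0},{"claw":0,"dx":-49,"dy":336,"dz":0,"twist":0},{"claw":0,"dx":-56,"dy":384,"dz":0,"twist":0}]'|g
python3 -m pendant '[{"claw":0,"dx":-6,"dy":45,"dz":0,"twist":0},{"claw":0,"dx":-12,"dy":90,"dz":0,"twist":0},{"claw":0,"dx":-18,"dy":120,"dz":0,"twist":0},{"claw":0,"dx":-18,"dy":130,"dz":-20,"twist":0},{"claw":0,"dx":-18,"dy":130,"dz":-50,"twist":0},{"claw":0,"dx":-18,"dy":130,"dz":-70,"twist":0},{"claw":0,"dx":-18,"dy":130,"dz":-75,"twist":0},{"claw":0,"dx":-18,"dy":130,"dz":-75,"twist":0}]'|g
```

```text
clock: 20.2 tool_pos: [0.5335, 0.2198, 0.1092] contact_force: [1.5, 0.3, -2.1] 
clock: 21.0 tool_pos: [0.5156, 0.3481, 0.0333] contact_force: [0.0, 0.6, -0.7]
```

```bash
python3 -m pendant '[{"claw":0,"dx":0,"dy":0,"dz":0,"twist":0},{"claw":0,"dx":0,"dy":0,"dz":0,"twist":0}]'; python3 - <<'E'
from h import *
p,d=eyes.snapshot("top");cv2.imwrite("pics/t2.png",p);np.save("t2.npy",d)
m=p.astype(int).sum(2)<220
for n,b in dict(L=(235,210,300,255),M=(300,190,350,245),R=(355,190,410,250)).items(): fit(m,b,n,.02)
E
```

```text
clock: 21.2
tool_pos: [0.5163, 0.3492, 0.0348]
eef_rot: [-0.048, 0.999, 0.001, 0.001]
contact_force: [-0.4, 0.7, -1.3]
opening: 0.292
finger_force: 40.0
L rect [497.5 134.1] [10.1 80. ] mean [497.5 133.6] deg 96.0 medz None 126
M rect [571.9 -10.9] [ 9.6 79.6] mean [572.  -11.3] deg 95.1 medz None 120
R rect [ 562.1 -166.1] [10.  82.4] mean [ 562.2 -167. ] deg 94.4 medz None 126
```

View pics/t2.png

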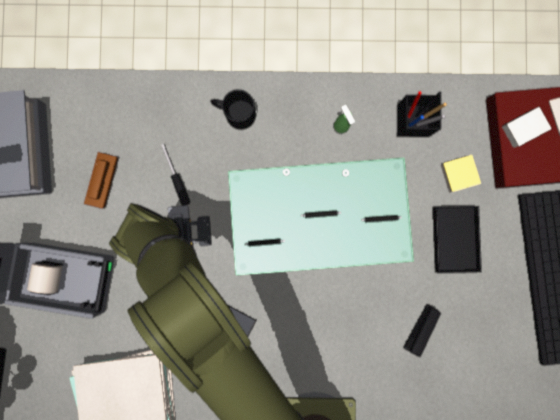

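The picture shows the rollers at (264,242), (320,213) and (382,218): middle and right moved about 53 mm, left 16 mm. I'll set the eraser down now.

```bash
g(){ grep -E "clock|pos|contact|open"|tr '\n' ' ';echo; }
python3 -m pendant '[{"claw":0,"dx":0,"dy":0,"dz":-4,"twist":0},{"claw":0,"dx":0,"dy":0,"dz":-8,"twist":0},{"claw":0,"dx":0,"dy":0,"dz":-9.5,"twist":0},{"claw":0,"dx":0,"dy":0,"dz":-9.5,"twist":0},{"claw":0,"dx":0,"dy":0,"dz":-9.5,"twist":0}]'|g
python3 -m pendant '[{"claw":1,"dx":0,"dy":0,"dz":0,"twist":0},{"claw":1,"dx":0,"dy":0,"dz":0,"twist":0},{"claw":1,"dx":0,"dy":0,"dz":0,"twist":0},{"claw":1,"dx":0,"dy":0,"dz":0,"twist":0},{"claw":1,"dx":0,"dy":0,"dz":0,"twist":0}]'|g
python3 -m pendant '[{"claw":1,"dx":0,"dy":0,"dz":10,"twist":0},{"claw":1,"dx":0,"dy":0,"dz":40,"twist":0},{"claw":1,"dx":0,"dy":0,"dz":80,"twist":0},{"claw":1,"dx":0,"dy":0,"dz":80,"twist":0}]'|g
```

```text
clock: 21.75 tool_pos: [0.5156, 0.3488, 0.0243] contact_force: [-0.6, -1.4, 3.8] opening: 0.293 
clock: 22.25 tool_pos: [0.5153, 0.3488, 0.0237] contact_force: [-0.6, -0.3, -0.6] opening: 0.721 
clock: 22.65 tool_pos: [0.5182, 0.3514, 0.1095] contact_force: [1.4, 0.3, 0.4] opening: 0.997
```

```bash
python3 - <<'E'
from h import *
s=r.get_state();print(np.round(s["q"],2),s["tool_pos"])
E
```

```text
[-0.48  0.87 -0.35  1.67  0.44  0.67  0.61] [0.51817733 0.35141544 0.10946896]
```

```bash
g(){ grep -E "clock|pos|rot|contact|open"|tr '\n' ' ';echo; }
python3 -m pendant '[{"claw":0.6,"dx":-4,"dy":-40,"dz":0,"twist":-0.15},{"claw":0.6,"dx":-8,"dy":-80,"dz":0,"twist":-0.3},{"claw":0.6,"dx":-12,"dy":-120,"dz":0,"twist":-0.45},{"claw":0.6,"dx":-16,"dy":-160,"dz":-10,"twist":-0.6},{"claw":0.6,"dx":-21,"dy":-200,"dz":-20,"twist":-0.75},{"claw":0.6,"dx":-21,"dy":-218,"dz":-30,"twist":-0.9},{"claw":0.6,"dx":-21,"dy":-218,"dz":-40,"twist":-1.05},{"claw":0.6,"dx":-21,"dy":-218,"dz":-50,"twist":-1.2}]' 20|g
python3 -m pendant '[{"claw":0.6,"dx":0,"dy":0,"dz":0,"twist":-0.15},{"claw":0.6,"dx":0,"dy":0,"dz":0,"twist":-0.3},{"claw":0.6,"dx":0,"dy":0,"dz":0,"twist":-0.362},{"claw":0.6,"dx":0,"dy":0,"dz":0,"twist":-0.362},{"claw":0.6,"dx":0,"dy":0,"dz":0,"twist":-0.362}]'|g
```

```text
clock: 23.45 tool_pos: [0.4946, 0.1297, 0.0537] eef_rot: [0.527, 0.85, 0.0, 0.0] contact_force: [-0.2, 0.9, 0.1] opening: 0.602 
clock: 23.95 tool_pos: [0.4944, 0.1308, 0.0539] eef_rot: [0.668, 0.744, 0.0, 0.0] contact_force: [-0.4, 0.6, -0.0] opening: 0.601
```

```bash
g(){ grep -E "clock|pos|rot|contact|open|finger"|tr '\n' ' ';echo; }
python3 -m pendant '[{"claw":0.6,"dx":3,"dy":3,"dz":-15,"twist":0},{"claw":0.6,"dx":3,"dy":3,"dz":-30,"twist":0},{"claw":0.6,"dx":3,"dy":3,"dz":-39,"twist":0},{"claw":0.6,"dx":3,"dy":3,"dz":-43,"twist":0},{"claw":0.6,"dx":3,"dy":3,"dz":-43,"twist":0},{"claw":0.6,"dx":3,"dy":3,"dz":-43,"twist":0}]'|g
python3 -m pendant '[{"claw":0,"dx":0,"dy":0,"dz":0,"twist":0},{"claw":0,"dx":0,"dy":0,"dz":0,"twist":0},{"claw":0,"dx":0,"dy":0,"dz":0,"twist":0},{"claw":0,"dx":0,"dy":0,"dz":0,"twist":0},{"claw":0,"dx":0,"dy":0,"dz":0,"twist":0},{"claw":0,"dx":0,"dy":0,"dz":0,"twist":0},{"claw":0,"dx":0,"dy":0,"dz":0,"twist":0},{"claw":0,"dx":0,"dy":0,"dz":0,"twist":0}]' 20|g
```

```text
clock: 24.55 tool_pos: [0.4974, 0.1336, 0.0109] eef_rot: [0.669, 0.744, 0.0, 0.0] contact_force: [1.0, 1.7, -0.5] opening: 0.596 finger_force: 0.0 
clock: 25.35 tool_pos: [0.4975, 0.1338, 0.0109] eef_rot: [0.669, 0.744, 0.0, 0.0] contact_force: [-0.7, -0.9, 1.7] opening: 0.169 finger_force: 20.0
```

```bash
g(){ grep -E "clock|pos|rot|contact|open|finger"|tr '\n' ' ';echo; }
python3 -m pendant '[{"claw":0,"dx":0,"dy":0,"dz":0,"twist":0},{"claw":0,"dx":0,"dy":0,"dz":20,"twist":0},{"claw":0,"dx":0,"dy":0,"dz":50,"twist":0},{"claw":0,"dx":0,"dy":0,"dz":90,"twist":0},{"claw":0,"dx":0,"dy":0,"dz":110,"twist":0},{"claw":0,"dx":0,"dy":0,"dz":110,"twist":0}]'|g
```

```text
clock: 25.95 tool_pos: [0.499, 0.1341, 0.1232] eef_rot: [0.669, 0.744, 0.002, 0.001] contact_force: [0.1, -0.4, -0.7] opening: 0.176 finger_force: 20.0
```

```bash
g(){ grep -E "clock|pos|rot|contact|open|finger"|tr '\n' ' ';echo; }
python3 -m pendant '[{"claw":0,"dx":0,"dy":-48,"dz":0,"twist":0.14},{"claw":0,"dx":2,"dy":-96,"dz":0,"twist":0.28},{"claw":0,"dx":4,"dy":-144,"dz":0,"twist":0.42},{"claw":0,"dx":6,"dy":-192,"dz":0,"twist":0.56},{"claw":0,"dx":8,"dy":-240,"dz":0,"twist":0.7},{"claw":0,"dx":10,"dy":-288,"dz":0,"twist":0.84},{"claw":0,"dx":12,"dy":-336,"dz":0,"twist":0.98},{"claw":0,"dx":12,"dy":-384,"dz":0,"twist":1.12}]'|g
python3 -m pendant '[{"claw":0,"dx":0,"dy":-45,"dz":0,"twist":0.14},{"claw":0,"dx":1,"dy":-90,"dz":0,"twist":0.28},{"claw":0,"dx":1,"dy":-105,"dz":0,"twist":0.38},{"claw":0,"dx":1,"dy":-105,"dz":-20,"twist":0.38},{"claw":0,"dx":1,"dy":-105,"dz":-40,"twist":0.38},{"claw":0,"dx":1,"dy":-105,"dz":-50,"twist":0.38},{"claw":0,"dx":1,"dy":-105,"dz":-50,"twist":0.38},{"claw":0,"dx":1,"dy":-105,"dz":-50,"twist":0.38}]'|g
python3 - <<'E'
from h import *
p,d=eyes.snapshot("top");cv2.imwrite("pics/t3.png",cv2.resize(p[130:330,360:560],None,fx=3,fy=3))
E
```

```text
clock: 26.75 tool_pos: [0.5087, -0.2518, 0.1193] eef_rot: [0.169, 0.986, 0.001, -0.001] contact_force: [0.8, 0.4, -0.5] opening: 0.175 finger_force: 20.0 
clock: 27.55 tool_pos: [0.5105, -0.3548, 0.0706] eef_rot: [-0.018, 1.0, 0.0, -0.0] contact_force: [0.5, 0.0, -0.1] opening: 0.173 finger_force: 20.0
```

View pics/t3.png

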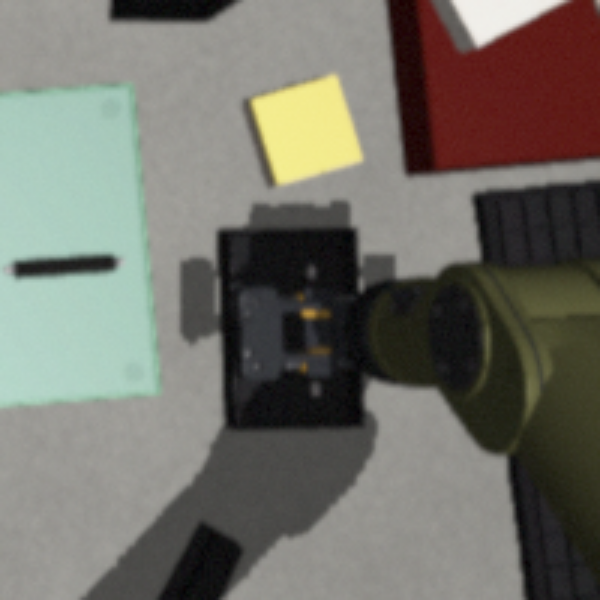

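The crop shows the roller's shaft ends at (312,270) and (316,390), lined up with the tray and centred in it once I allow for parallax. I'll lower it and release with a narrow opening.

```bash
g(){ grep -E "clock|pos|rot|contact|open|finger"|tr '\n' ' ';echo; }
python3 -m pendant '[{"claw":0,"dx":1,"dy":0,"dz":-20,"twist":0},{"claw":0,"dx":1,"dy":0,"dz":-40,"twist":0},{"claw":0,"dx":1,"dy":0,"dz":-52,"twist":0},{"claw":0,"dx":1,"dy":0,"dz":-59,"twist":0},{"claw":0,"dx":1,"dy":0,"dz":-60,"twist":0},{"claw":0,"dx":1,"dy":0,"dz":-60,"twist":0}]'|g
python3 -m pendant '[{"claw":0.35,"dx":0,"dy":0,"dz":0,"twist":0},{"claw":0.35,"dx":0,"dy":0,"dz":0,"twist":0},{"claw":0.35,"dx":0,"dy":0,"dz":0,"twist":0},{"claw":0.35,"dx":0,"dy":0,"dz":0,"twist":0}]'|g
python3 -m pendant '[{"claw":0.35,"dx":0,"dy":0,"dz":15,"twist":0},{"claw":0.35,"dx":0,"dy":0,"dz":50,"twist":0},{"claw":0.35,"dx":0,"dy":0,"dz":90,"twist":0},{"claw":0.35,"dx":-20,"dy":40,"dz":130,"twist":0},{"claw":0.35,"dx":-60,"dy":70,"dz":150,"twist":0},{"claw":0.35,"dx":-80,"dy":110,"dz":150,"twist":0},{"claw":0.35,"dx":-80,"dy":110,"dz":150,"twist":0}]'|g
python3 - <<'E'
from h import *
p,d=eyes.snapshot("top");cv2.imwrite("pics/t4.png",p);C=cloud("top",d);h=C[:,:,2]
eyes_p=eyes.snapshot("side")[0];cv2.imwrite("pics/s4.png",cv2.resize(eyes_p[150:420,160:460],None,fx=2.2,fy=2.2))
m=p.astype(int).sum(2)<220
for n,b in dict(M=(300,190,350,245),R=(355,190,410,250)).items(): fit(m,b,n,.02)
fit((h>.012)&(h<.06)&(d>0),(160,200,198,268),"er",.022,C);fit((h>.032)&(h<.06)&(d>0),(160,200,198,268),"ridge",.044,C)
E
```

```text
clock: 28.2 tool_pos: [0.5119, -0.3553, 0.0113] eef_rot: [-0.018, 1.0, -0.0, 0.0] contact_force: [0.3, 0.4, -1.0] opening: 0.174 finger_force: 20.0 
clock: 28.6 tool_pos: [0.5116, -0.3554, 0.0111] eef_rot: [-0.018, 1.0, -0.0, 0.0] contact_force: [-1.4, 0.2, -0.7] opening: 0.35 finger_force: 0.0 
clock: 29.3 tool_pos: [0.4274, -0.2404, 0.1629] eef_rot: [-0.021, 1.0, 0.001, -0.002] contact_force: [0.8, -0.4, 0.6] opening: 0.35 finger_force: 0.0 
M rect [571.7 -11. ] [10.6 79.8] mean [571.9 -11.7] deg 95.0 medz None 129
R rect [ 562.1 -165.9] [10.4 82.6] mean [ 562.  -165.6] deg 94.7 medz None 134
er rect [515.7 345.9] [139.5  53.1] mean [515.6 346.2] deg -174.3 medz 0.0242 1121
ridge rect [516.2 345.5] [98.7 27.7] mean [516.  345.6] deg -174.6 medz 0.0438 429
```

View pics/t4.png

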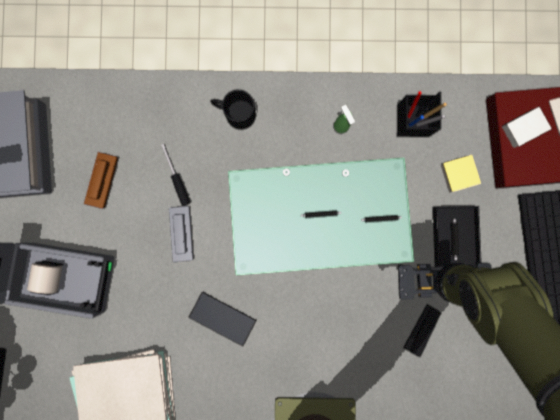

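View pics/s4.png

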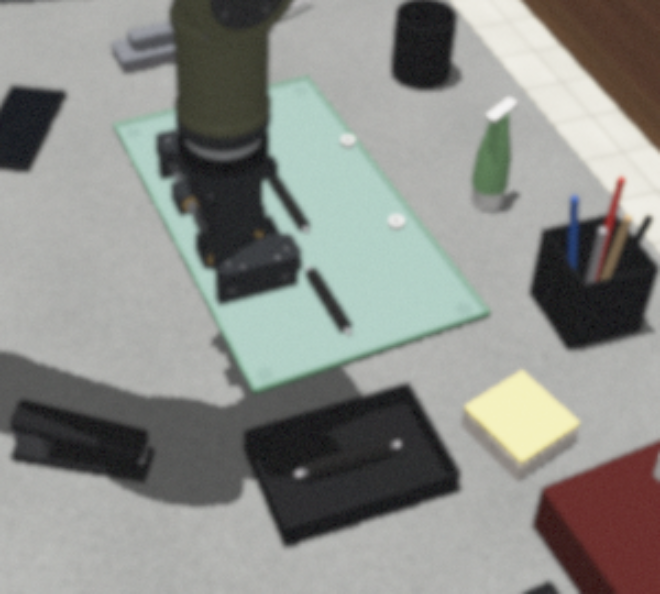

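The final pictures show the swollen roller in the tray, with shaft ends at (300,472) and (396,443) in the side crop. The two true rollers are on the glass, the eraser is flat at (180,234), and the bystanders have not moved.

```bash
python3 -c "
from plant import r
print(r.finish_job())"
```

```text
the job is handed in; nothing more can be done
None
```

The job is handed in: the middle and right rollers ran true and lie on the glass about 53 mm on, the left one lifted and is in the scrap tray, and the eraser is flat on the desk; but I stopped the left roller after 35 mm of pad travel, when the wrist read 11.6 N (about 12.9 N with the eraser's weight added back), so it got no full turn and may have passed the 12 N limit, and no verdict was shown.

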